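# Seal chair rungs in the dry box

### The job

Get the chair rungs ready to dry: pull the cabinet drawer out to its stop, take the drying canister from it and set it flat in the narrow bay of the dry box, lay every rung from the bench inside the box too. Once all is in, swing the lid down and turn its red T-handle clockwise to its stop, so that the gasketed lid is drawn tight. Push the drawer fully shut again, and leave the other things on the bench where they are.

Things in the scene. Friction and masses are not known exactly. Their poses are not given: they have to be found in the camera images.
- drybox: the dry box, plywood, fixed to the bench, 311 mm (its x) by 250 mm (its y), rim 90 mm above the bench, walls 12 mm thick. Origin: centre of its underside. Dark floor 35 mm above the bench. Its lid is hinged along the +y rim. A steel keeper for the latch stands out 23 mm from the inside of the -y wall at x = -15 to 15 mm, 72 to 80 mm above the bench.
- bay (a point): middle of the floor of the narrow canister bay, the end of the box nearest the robot: 85 mm (box x) by 226 mm (box y), from x = -143 to -59 mm of the box. A low red divider, 6 mm thick and standing 14 mm above the floor, parts it from the rung bay. Axes as the box's.
- rungbay (a point): middle of the floor of the larger bay, 196 mm (box x) by 226 mm (box y); room for four rungs side by side along the box's y. The box's rim is 55 mm above this floor. Axes as the box's.
- lid (a joint): lid angle (rad): 0 tight, gasket fully squeezed; about 0.02 lying on the gasket by its own weight; 1.68 its stop, leaning back a little past upright. It starts at 1.60 to 1.68 and stays where left there. A 14 mm thick panel, 311 x 250 mm, 0.8 kg with the latch. Pushed past upright towards the box (about 4 N near the free edge) it sinks shut by itself within some 5 s on a soft-close damper.
- lid_hinge (a point): middle of the lid's hinge line, at the +y outer edge of the box, 90 mm above the bench; the hinge line runs along the box's x
- lid_edge (a point): middle of the lid's free edge, on its outer face (the upper face when shut), 250 mm from the hinge; with the lid shut it is over the -y wall, 104 mm above the bench. When the lid is open the outer face looks to the box's +y.
- latch (a joint): angle of the T-handle latch (rad): 0 open, 1.4 its stop, fastened. Grows as it is turned clockwise seen from above the shut lid; stays where it is left (under 0.3 N m to turn). Its pawl, standing 31 mm out of the lid's inner face, passes under the keeper and draws the lid down some 4 mm, only if the lid already lies on the gasket. Starts at 0 to 0.12.
- latch_grip (a point): centre of the T-handle's red bar, on its axis, 201 mm from the hinge, mid-lid, 34 mm above the lid's outer face. Bar 90 mm long, 16 mm wide and high, on a 14 mm stem. At latch angle a the bar lies 1.4 - a rad counter-clockwise (from above, lid shut) from the box's x: nearly along box y when open, along box x when fastened. This point's axes are not the bar's.
- cabinet: a green metal parts cabinet, fixed, 240 mm (x) by 220 mm (y) by 110 mm high, with one drawer. Origin: centre of its underside. Its front looks along its -x, towards the robot.
- cabinet_drawer0 (a joint): how far the drawer is out (m): 0 shut, as at the start; 0.166 at its stop. It slides along the cabinet's -x with 1 N friction and light damping. Its floor inside is 22 mm above the bench, side walls 88 mm, front panel about 99 mm above the bench; inside 178 mm wide.
- cabinet_drawer0_handle (a point): grip point in the middle of the drawer's steel bar handle: a bar 11 mm thick, 110 mm long along the cabinet's y, 35 mm in front of the drawer's front, about 72 mm above the bench
- canister: the drying canister: an aluminium box with rounded edges, 100 mm (its x) x 44 mm (its y) x 42 mm high, black perforations and a blue indicator disc on top, 0.18 kg. Origin: centre of its underside. At the start it lies in the shut drawer, its length roughly along the drawer's slide.
- rung1: a pale chair rung, 140 mm long along its x: a square body 90 x 20 x 20 mm with a round tenon 14 mm thick, 25 mm long at each end; about 50 g. Origin: its centre. Starts lying flat on the open bench between the box and the cabinet. Two to four rungs are there; the state gives None for the others.
- rung2: a pale chair rung, 140 mm long along its x: a square body 90 x 20 x 20 mm with a round tenon 14 mm thick, 25 mm long at each end; about 50 g. Origin: its centre. Starts lying flat on the open bench between the box and the cabinet. Two to four rungs are there; the state gives None for the others.
- rung3: a pale chair rung, 140 mm long along its x: a square body 90 x 20 x 20 mm with a round tenon 14 mm thick, 25 mm long at each end; about 50 g. Origin: its centre. Starts lying flat on the open bench between the box and the cabinet. Two to four rungs are there; the state gives None for the others.
- rung4: a pale chair rung, 140 mm long along its x: a square body 90 x 20 x 20 mm with a round tenon 14 mm thick, 25 mm long at each end; about 50 g. Origin: its centre. Starts lying flat on the open bench between the box and the cabinet. Two to four rungs are there; the state gives None for the others.
- sandblock: a cork sanding block, 105 x 60 x 30 mm, red underside; a bystander, to be left alone
- tape: a roll of blue masking tape lying flat, 80 mm across, 24 mm high; a bystander, to be left alone
- jar: a jar, 60 mm across, 75 mm tall, standing on the left part of the cabinet's top; a bystander, to be left alone
Things that resemble listed ones, but are neither listed nor needed, are in the scene too. What is shaped like the rung4 but pink is not meant.

How it is judged (in metres and radians):
On the way, in this order (a step that is already met when the one before it is completed fails the run):
1. the drawer is pulled out to its stop (value of joint cabinet_drawer0 above 0.155 m), for 0.2 s.
2. the canister lies in the narrow bay and every rung lies in the box, the lid still open (x of rung1 in the frame of drybox between -0.1435 and 0.1435 m and y of rung1 in the frame of drybox between -0.113 and 0.113 m and z of rung1 in the frame of drybox between 0.03 and 0.08 m and x of rung2 in the frame of drybox between -0.1435 and 0.1435 m and y of rung2 in the frame of drybox between -0.113 and 0.113 m and z of rung2 in the frame of drybox between 0.03 and 0.08 m and x of rung3 in the frame of drybox between -0.1435 and 0.1435 m and y of rung3 in the frame of drybox between -0.113 and 0.113 m and z of rung3 in the frame of drybox between 0.03 and 0.08 m and x of rung4 in the frame of drybox between -0.1435 and 0.1435 m and y of rung4 in the frame of drybox between -0.113 and 0.113 m and z of rung4 in the frame of drybox between 0.03 and 0.08 m and x of canister in the frame of drybox between -0.1435 and -0.0585 m and y of canister in the frame of drybox between -0.113 and 0.113 m and z of canister in the frame of drybox between 0.03 and 0.05 m and value of joint lid above 0.5 rad), for 0.2 s.
3. the lid lies down on its gasket, the T-handle not yet turned (value of joint lid below 0.035 rad and value of joint latch below 0.5 rad), for 0.2 s.
4. the T-handle is turned home and the lid drawn tight (value of joint lid below 0.0105 rad and value of joint latch above 1.25 rad), for 0.2 s.
At the end, for the whole second after the job is handed in: Every rung present and the canister lie inside the box, at rest, the canister flat in the narrow bay; the drawer is within 12 mm of shut; the T-handle is within 0.15 rad of its stop and the lid within 0.0105 rad (2.6 mm at its free edge) of fully tight (all of step 4 and x of rung1 in the frame of drybox between -0.1435 and 0.1435 m and y of rung1 in the frame of drybox between -0.113 and 0.113 m and z of rung1 in the frame of drybox between 0.03 and 0.08 m and x of rung2 in the frame of drybox between -0.1435 and 0.1435 m and y of rung2 in the frame of drybox between -0.113 and 0.113 m and z of rung2 in the frame of drybox between 0.03 and 0.08 m and x of rung3 in the frame of drybox between -0.1435 and 0.1435 m and y of rung3 in the frame of drybox between -0.113 and 0.113 m and z of rung3 in the frame of drybox between 0.03 and 0.08 m and x of rung4 in the frame of drybox between -0.1435 and 0.1435 m and y of rung4 in the frame of drybox between -0.113 and 0.113 m and z of rung4 in the frame of drybox between 0.03 and 0.08 m and x of canister in the frame of drybox between -0.1435 and -0.0585 m and y of canister in the frame of drybox between -0.113 and 0.113 m and z of canister in the frame of drybox between 0.03 and 0.05 m and value of joint cabinet_drawer0 below 0.012 m and velocity of joint lid below 0.02 rad/s and linear speed of each of rung1, rung2, rung3, rung4, canister below 0.02 m/s); the robot touches nothing.
It fails at once if a bystander is moved more than 40 mm (distance of any of sandblock, tape, jar from where it was at the start of the episode above 0.04 m).
Of rung1, rung2, rung3, rung4 only 2 to 4 are there at a start; the rules pass over those that are not, and their reading is None.
At some moment in a run one of rung1, rung2, rung3, rung4 may be knocked a few centimetres aside while the robot is not near it.
Once in a run the grip may slacken for a moment while it holds something.
It also fails if it takes over 210 s, if anything falls off the work surface, if the arm or the gripper's body presses on something with over 40 N, if the wrist force passes 120 N, or if a joint passes its speed limit or range.

### The arm

A 6-joint arm with a two-finger parallel gripper is mounted at the origin on the work surface. World frame = base frame: x ahead of the robot, y to its left, z up, the work surface at z = 0. Lengths are in mm, angles in rad, forces in N, time in s.
With the tool pointing down it reaches from about 300 to 875 mm from the base axis. Payload 6.4 kg.
Tool frame: the origin (TCP) lies midway between the tips of the shut fingers; the grasp point (between the pads) lies 19 mm behind it; z points along the fingers, y is the line along which they close (so a half turn about z gives the same grasp; the last joint's range is limited). The gripper opens to 85 mm and grips with 20 to 120 N. Pads are 22 mm wide; open, the fingers measure 114 mm over their backs; the gripper's body (76 mm by 85 mm) begins 54 mm behind the grasp point. The pads swing forward as they close: fully open they stand 13 mm farther back than shut.
Start: joints at [-1.521, 0.181, 1.607, -0, 1.354, -0.206], TCP at [145.502, -556.301, 231.288] pointing down, gripper open.
Joint ranges: [-2.99, 2.99], [-0.89, 2.07], [0.3, 2.58], [-1.14, 4.28], [0, 2.63], [-3.12, 3.12]. Speed limits (rad/s): [2.57, 2.57, 3.01, 3.14, 3.14, 3.14].

### API

Orientations are given as a rotation vector (axis times angle).
In Python, from workcell import manip, command_gripper, kin, get_state, read_camera, job, spotter gives the robot as it stands. Calls block until the motion is done:
- manip.goto(position, orientation): joint-space move of the TCP to a pose.
- manip.servo_line(position, velocity=150, attitude=None, contact_N=None): straight line of the TCP; attitude=None keeps the orientation; velocity is the mean speed in mm/s. With contact_N (N) it stops when the force on the tool has changed by that much, and returns True; else False.
- manip.move_joints(angles): joint-space move.
- command_gripper(opening, f_grip=None): finger opening in mm; f_grip is the grip in N (None keeps the last); returns when the fingers have stopped.
- manip.hold(seconds).
- kin.solve_ik(position, orientation): joint angles nearest the present ones, or None.
- get_state(): the state.
- read_camera(name): name is "scene" or "top"; returns a dict with "image" (400x640x3 uint8, red, green, blue), "z_map" (400x640 float32, mm along the optical axis (not along the pixel's ray), 0 where there is no reading), "fx", "fy", "cx", "cy" (pixels), "eye" and "orientation" of the camera in the world. Camera axes: x right, y down, z forward; pixel columns grow to the right and rows downward; lengths in mm; the calibration is good to about 2 mm. A picture is of the moment at which its call begins.
A pose or a line that the arm cannot do raises manip.Unreachable and nothing moves.
- job.close_job(): hands the job in; it is judged then, once.
Trained networks look in a picture, given as the dict that the camera call returned (one of the last four; its "shot" number tells which), for a name from the list of things; names that differ only in an ending like _2 or _b are one class to them, and where a whole thing is asked for, a point or a joint stands for the part that bears it (a point fixed in the world has none). Each returns a list of dicts, best first, with "conf" (0 to 1); they miss things now and then, are a little off and sometimes report something else, mostly with a low value. They report only what shows in the picture. A call takes as long as a camera call. They do not tell look-alikes from the thing itself.
- spotter.find_in(picture, label): "extent" ([left, top, width, height] in pixels, round what is visible of it).
- spotter.masks_of(picture, label): "mask" (400x640 bool, what is visible of it) and "extent" ([left, top, width, height] in pixels, round what is visible of it).
- spotter.spot_point(picture, label): "at" ([column, row] in pixels: a listed point, or the origin of a listed thing).
The state is a dict: "t": time; "joint_pos": joint angles; "qvel": joint speeds; "effort": joint torques, N m; "tcp_pos": TCP position; "eef_rot": TCP orientation; "force": force on the tool from outside, world axes, zero at the start; "moment": the same for the moment, N m; "opening": finger opening in mm; "finger_force": force on a finger pad.
Only numpy, scipy, OpenCV 4.12 (cv2) and the standard library are available. Lean on these libraries where they do the work, as an engineer would, in place of code of your own. Each camera call takes 0.05 s, during which the arm holds its last target. There are 200 camera calls.

## Working session

There is one attempt and no reset: what is moved stays moved. The work goes in short steps, each a Python script; the robot and the scene stay as the last script left them, time stands still between calls to the robot, and variables do not carry over. Pictures are saved under pics/ and viewed, at most 14 in all, crops included, and the job is handed in when it is done.

```bash
ls; mkdir -p pics; cat > h.py <<'E'
import numpy as np, cv2
from scipy.spatial.transform import Rotation as R
from workcell import manip, command_gripper, kin, get_state, read_camera, job, spotter
def camR(p):
    o=np.array(p["orientation"],float)
    return R.from_rotvec(o).as_matrix() if o.shape==(3,) else (o if o.shape==(3,3) else R.from_quat(o).as_matrix())
def cloud(p):
    z=p["z_map"].astype(float); v,u=np.mgrid[:400,:640]
    c=np.stack([(u-p["cx"])/p["fx"]*z,(v-p["cy"])/p["fy"]*z,z],-1)
    return c@camR(p).T+np.array(p["eye"])
def save(p,name,crop=None,scale=1):
    im=cv2.cvtColor(p["image"],cv2.COLOR_RGB2BGR)
    if crop: l,t,w,h=crop; im=im[t:t+h,l:l+w]
    cv2.imwrite("pics/"+name,cv2.resize(im,None,fx=scale,fy=scale,interpolation=cv2.INTER_CUBIC))
def down(yaw):  # tool down; tool y axis (closing) at yaw+90deg.. returns rotvec; tool x at yaw
    return (R.from_euler('z',yaw)*R.from_rotvec([np.pi,0,0])).as_rotvec()
E
python3 - <<'E'
from h import *
s=get_state(); print({k:np.round(v,2) if not isinstance(v,dict) else v for k,v in s.items() if v is not None})
for n in("scene","top"):
    p=read_camera(n); save(p,n+"0.png",scale=1.25); print(n,p["eye"],p["orientation"],p["fx"],p["cx"],p["cy"])
    C=cloud(p)
    for l in["drybox","lid","latch_grip","cabinet","cabinet_drawer0_handle","rung1","sandblock","tape","jar","bay","rungbay","lid_edge","lid_hinge"]:
        try:
            m=spotter.masks_of(p,l)
            for d in m:
                if d["conf"]>.25:
                    q=C[d["mask"]&(p["z_map"]>0)]; print(l,round(d["conf"],2),np.int32(d["extent"]),np.round(np.median(q,0)))
        except Exception as e: print(l,e)
        try:
            for d in spotter.spot_point(p,l)[:4]:
                u,v=np.int32(np.round(d["at"])); print("   pt",l,round(d["conf"],2),u,v,np.round(C[v,u]))
        except Exception as e: print(l,e)
print(get_state()["t"])
E
```

```text
pics
{'t': np.float64(0.0), 'joint_pos': array([-1.52,  0.18,  1.61,  0.  ,  1.35, -0.21]), 'qvel': array([ 0.,  0., -0., -0.,  0.,  0.]), 'effort': array([ 0.000e+00, -4.449e+01, -3.513e+01, -0.000e+00,  1.000e-02,
        0.000e+00]), 'tcp_pos': array([ 145.48, -555.72,  230.38]), 'eef_rot': array([-3.11, -0.4 , -0.  ]), 'force': array([-0.31,  0.01,  0.28]), 'moment': array([-0.03, -0.06, -0.04]), 'finger_force': np.float64(0.0), 'opening': np.float64(85.55)}
scene [1163.55168877 -604.13617666  691.90976138] [-2.03519853 -0.84590616  0.42182628] 385.00390112654566 327.7705944317531 201.69671246438278
drybox 0.74 [311  70 154 165] [571. 368.  93.]
   pt drybox 0.86 373 199 [638. 124.  93.]
lid 0.82 [364  73 100 105] [575. 383. 227.]
lid it knows: bay, cabinet, cabinet_drawer0_handle, canister, drybox, jar, latch_grip, lid_edge, lid_hinge, rung, rungbay, sandblock, tape
latch_grip 0.74 [192 260  47  32] [ 571. -334.   75.]
latch_grip 0.62 [405  84  19  21] [560. 359. 295.]
   pt latch_grip 0.61 419 100 [578. 387. 297.]
   pt latch_grip 0.57 375 196 [580. 213.  35.]
cabinet 0.7 [180 
[... 3187 characters left out ...]
[779.  46.   4.]
jar 0.71 [420 140  25  28] [ 723. -279.  183.]
jar 0.66 [305 124  26  28] [783.  48.  23.]
jar 0.48 [136 105  73 135] [545. 384. 259.]
   pt jar 0.97 427 157 [ 714. -266.  164.]
bay 0.84 [136 104 155 156] [543. 333.  73.]
   pt bay 0.82 233 232 [448. 256.  37.]
rungbay 0.56 [135 103 156 159] [544. 334.  74.]
   pt rungbay 0.97 246 186 [592. 242.  39.]
   pt rungbay 0.17 156 162 [556. 398. 339.]
lid_edge 0.97 [141 103  68 138] [545. 385. 258.]
   pt lid_edge 0.87 158 165 [549. 391. 342.]
lid_hinge 0.94 [136 107  71 132] [544. 384. 259.]
   pt lid_hinge 0.95 195 192 [542. 373.  95.]
   pt lid_hinge 0.25 340 180 [658. -40.   2.]
   pt lid_hinge 0.15 236 232 [450. 248.  37.]
2.6
```

View pics/scene0.png

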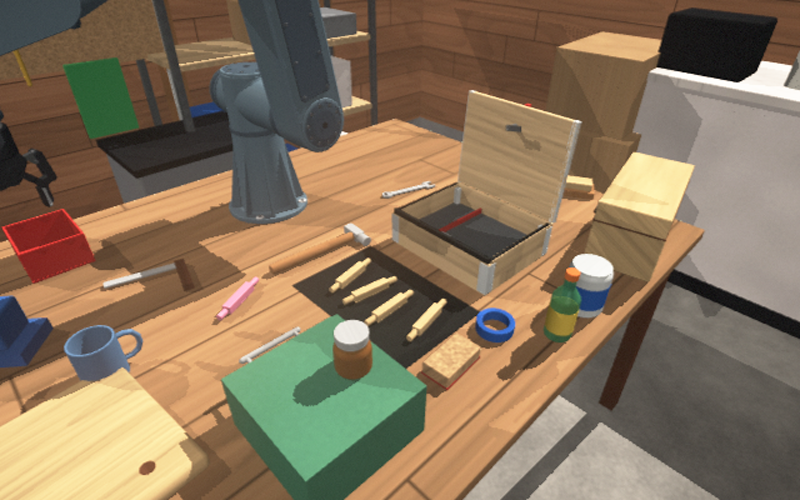

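View pics/top0.png

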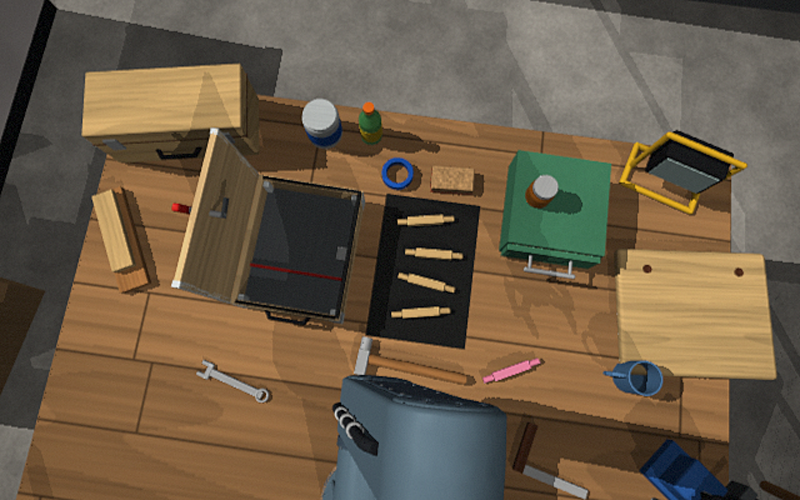

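The scene view shows the green cabinet at (325,410), the open box at (475,230) and the mat. The top view shows four pale rungs on the mat, at (425,220), (433,254), (426,283) and (421,313).

Possible mix-ups, in top0.png pixels:
- **Rung:** the pink look-alike at (512,370), the hammer handle and the file. I'll take the four pale ones.
- **Drawer:** the wooden cabinet at (165,110), which I rule out. I'll use the green cabinet, with its handle at (550,270).
- **Box latch:** the black pull at (287,318). The real latch is the red bar at (180,208).

```bash
cat >> h.py <<'E'
def rungs(p,xr=(390,730),yr=(-200,70)):
    """pale rungs lying on the dark mat: list of (x,y,yaw of length,len,width)"""
    C=cloud(p); im=p["image"].astype(int); 
    m=((C[...,0]>xr[0])&(C[...,0]<xr[1])&(C[...,1]>yr[0])&(C[...,1]<yr[1])&(C[...,2]>9)&(C[...,2]<40)&(im[...,0]>im[...,2]+25)).astype(np.uint8)
    n,lab,st,_=cv2.connectedComponentsWithStats(m,connectivity=8); out=[]
    for i in range(1,n):
        if st[i,4]<60: continue
        q=C[lab==i][:,:2].astype(np.float32); (c,wh,a)=cv2.minAreaRect(q)
        v=cv2.fitLine(q,cv2.DIST_HUBER,0,.01,.01).ravel(); out.append((*np.round(c,1),round(float(np.arctan2(v[1],v[0])),3),*np.round(sorted(wh)[::-1],0),st[i,4]))
    return out
E
python3 - <<'E'
from h import *
p=read_camera("top"); C=cloud(p); save(p,"crop1.png",(300,160,200,110),4)
X,Y,Z=C[...,0],C[...,1],C[...,2]
b=(abs(X-450)<25)&(abs(Y+150)<20); print("bench z",np.median(Z[b]))
for r in rungs(p): print("rung",*r)
def rect(m,name):
    q=C[m][:,:2].astype(np.float32); r=cv2.minAreaRect(q); print(name,len(q),np.round(r[0],1),np.round(r[1],1),round(r[2],2),"z",np.round(np.percentile(C[m][:,2],[5,50,95]),1)); print(np.round(cv2.boxPoints(r)).tolist())
def big(m):
    n,l,s,_=cv2.connectedComponentsWithStats(m.astype(np.uint8)); return l==1+np.argmax(s[1:,4])
rect(big((X>550)&(X<900)&(Y<-200)&(Y>-520)&(Z>104)&(Z<117)),"cab")
rect(big((X>540)&(X<620)&(Y<-240)&(Y>-440)&(Z>60)&(Z<95)),"handle")
rect(big((X>360)&(X<740)&(Y<410)&(Y>80)&(Z>84)&(Z<98)),"rim")
rect(big((X>360)&(X<740)&(Y<375)&(Y>80)&(Z>28)&(Z<46)),"floor")
p=read_camera("scene"); C=cloud(p);X,Y,Z=C[...,0],C[...,1],C[...,2]
print("scene bench",np.median(Z[(abs(X-450)<25)&(abs(Y+150)<20)]))
for r in rungs(p): print("rung",*r)
rect(big((X>550)&(X<900)&(Y<-200)&(Y>-520)&(Z>104)&(Z<117)),"cab")
rect(big((X>540)&(X<620)&(Y<-240)&(Y>-440)&(Z>60)&(Z<95)),"handle")
rect(big((X>360)&(X<740)&(Y<410)&(Y>80)&(Z>84)&(Z<98)),"rim")
E
```

```text
bench z 1.9794205219432115
rung 667.1 -37.9 -1.36 138.0 21.0 269
rung 585.3 -67.7 -1.517 138.0 21.0 265
rung 512.8 -58.2 1.451 139.0 20.0 269
rung 439.1 -54.2 -1.355 139.0 20.0 275
cab 5202 [ 726.4 -339.4] [221.9 228.2] 89.07 z [106.9 110.8 114.6]
[[610.0, -449.0], [839.0, -452.0], [842.0, -230.0], [614.0, -227.0]]
handle 397 [ 581.8 -340. ] [198.   45.5] 89.7 z [64.4 77.2 91.8]
[[559.0, -439.0], [604.0, -439.0], [605.0, -241.0], [560.0, -241.0]]
rim 1317 [546.8 250.5] [253.3 312.5] 88.43 z [86.2 91.8 96.1]
[[387.0, 128.0], [699.0, 120.0], [706.0, 373.0], [394.0, 381.0]]
floor 6535 [549.4 253.3] [222.3 285.6] 88.56 z [32.6 36.8 41.1]
[[404.0, 146.0], [689.0, 139.0], [695.0, 361.0], [409.0, 368.0]]
scene bench 0.4252522163548065
rung 442.4 -52.7 -1.372 143.0 22.0 244
rung 517.0 -58.8 1.433 140.0 23.0 289
rung 588.9 -67.9 -1.527 140.0 23.0 307
rung 670.8 -38.0 -1.373 141.0 21.0 307
cab 10247 [ 730.  -338.2] [221.4 228.1] 89.16 z [107.8 109.6 111.3]
[[614.0, -447.0], [842.0, -451.0], [846.0, -229.0], [618.0, -226.0]]
handle 283 [ 572.9 -336.8] [118.9  20.7] 88.31 z [70.3 75.5 78.3]
[[561.0, -396.0], [582.0, -396.0], [585.0, -278.0], [564.0, -277.0]]
rim 1329 [550.1 255.5] [270.5 313.5] 88.91 z [84.8 90.3 96.9]
[[391.0, 123.0], [704.0, 117.0], [709.0, 388.0], [396.0, 394.0]]
```

View pics/crop1.png

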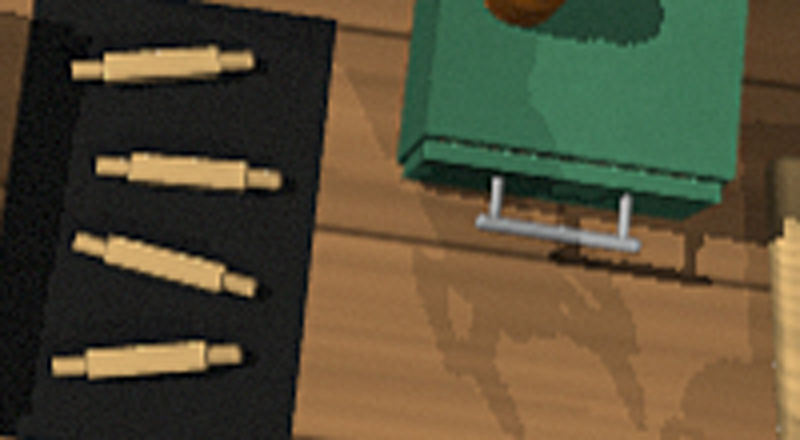

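The crop shows four clean pale rungs, at crop pixels (163,66), (190,171), (165,265) and (147,359), and the steel bar handle at (557,232). Their sizes fit the description: rungs 139x21 mm, cabinet 222 mm wide at z 110. I'll open the drawer.

```bash
cat >> h.py <<'E'
BOX=np.array([548.5,247.]); BY=-0.025
def box(x,y): return BOX+R.from_euler('z',BY).as_matrix()[:2,:2]@[x,y]
def att(c,want=None):
    """tool down, closing along angle c; variant with the last joint best centred"""
    return [down(c+np.pi/2),down(c-np.pi/2)]
def above(x,y,z,c):
    best=None
    for o in att(c):
        q=kin.solve_ik([x,y,z],o)
        if q is not None and (best is None or abs(q[5])<best[0]): best=(abs(q[5]),o,q)
    if best is None: raise Exception("no ik")
    manip.goto([x,y,z],best[1]); return best[1]
def st(tag=""):
    s=get_state(); print(tag,"t",round(s["t"],1),"tcp",np.round(s["tcp_pos"],1),"F",np.round(s["force"],1),"op",round(float(s["opening"]),1),"ff",round(float(s["finger_force"]),1),"q6",round(s["joint_pos"][5],2)); return s
E
python3 - <<'E'
from h import *
c=-0.014
command_gripper(28,40)
above(569,-337,180,c); st("above")
print(manip.servo_line([569,-337,54],150,contact_N=8)); st("down")
command_gripper(0,40); st("grip")
print(manip.servo_line([569-175,-337+2.4,54],100,contact_N=20)); st("pulled")
command_gripper(28); manip.hold(.2); st("open")
manip.servo_line([get_state()["tcp_pos"][0],-335,200],250)
above(300,-150,330,0)
p=read_camera("top"); C=cloud(p); save(p,"drawer.png",(340,140,180,150),4)
for d in spotter.masks_of(p,"canister")[:4]:
    q=C[d["mask"]]; print(d["conf"],np.int32(d["extent"]),np.median(q,0))
    q=q[(q[:,2]>52)&(q[:,2]<76)][:,:2].astype(np.float32)
    if len(q)>20: print(cv2.minAreaRect(q))
for r in rungs(p): print("rung",*r)
p=read_camera("scene"); C=cloud(p)
for d in spotter.masks_of(p,"canister")[:3]:
    q=C[d["mask"]]; print(d["conf"],np.int32(d["extent"]),np.median(q,0))
    q=q[(q[:,2]>55)&(q[:,2]<72)][:,:2].astype(np.float32)
    if len(q)>20: print(cv2.minAreaRect(q))
E
```

```text
above t 5.0 tcp [ 568.3 -338.2  180.2] F [-0.2 -0.8 -0.5] op 28.0 ff 0.0 q6 -0.7
True
down t 5.8 tcp [ 567.2 -336.2   55.1] F [-2.1  1.6  6.9] op 27.8 ff 3.4 q6 -0.7
grip t 6.1 tcp [ 566.9 -335.9   54.2] F [-1.3  0.2  3.8] op 10.1 ff 39.1 q6 -0.7
True
pulled t 7.7 tcp [ 402.4 -333.3   54.2] F [3.9 0.2 1.4] op 9.4 ff 39.6 q6 -0.91
open t 8.2 tcp [ 402.5 -334.    54.6] F [-0.1 -0.1  0.4] op 27.8 ff 0.0 q6 -0.91
0.56 [418 217  18  36] [ 515.70902393 -314.4408381    64.4011133 ]
((516.6353149414062, -319.65911865234375), (96.75125122070312, 46.62438201904297), 7.481133937835693)
rung 667.1 -37.9 -1.357 138.0 21.0 265
rung 585.4 -68.1 -1.511 139.0 20.0 264
rung 512.2 -58.2 1.451 139.0 20.0 271
rung 439.1 -54.0 -1.359 139.0 20.0 273
0.73 [263 203  30  31] [448.73613895 -62.68048112  16.40955044]
0.64 [195 248  38  36] [ 521.06828979 -327.79915641   63.22475136]
((517.4639282226562, -320.4237976074219), (108.65128326416016, 49.22529602050781), 3.024951696395874)
0.31 [267 253  34  51] [ 751.68544568 -295.00976928  162.06890622]
```

View pics/drawer.png

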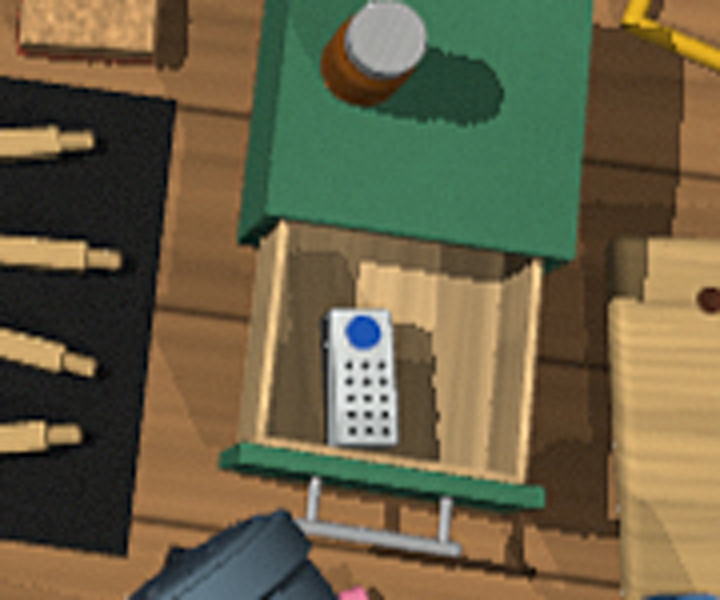

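The drawer is out (164 mm of travel) and the canister lies in it at crop (362,378), length along the slide, top at z 64 as expected. I'll take it now.

```bash
python3 - <<'E'
from h import *
command_gripper(85,50)
yaw=0.08
above(517.5,-320,160,yaw+np.pi/2); st("above")
print(manip.servo_line([517.5,-320,38],120,contact_N=8)); zg=st("down")["tcp_pos"][2]
command_gripper(0,60); st("grip")
manip.servo_line([517.5,-320,180],150); s=st("lift")
if 38<s["opening"]<50:
    x,y=box(-97,-5)
    above(x,y,200,BY); s=st("overbox")
    if 38<s["opening"]<50:
        print(manip.servo_line([x,y,zg+18],120)); print(manip.servo_line([x,y,zg+8],30,contact_N=6)); st("low")
        command_gripper(53); st("rel")
        manip.servo_line([x,y,200],200)
p=read_camera("top"); save(p,"can.png",(130,100,240,170),3.2); 
for r in rungs(p): print("rung",*r)
E
```

```text
above t 12.1 tcp [ 517.6 -320.   160.7] F [ 0.1 -0.  -0.3] op 84.9 ff 0.0 q6 0.74
False
down t 13.2 tcp [ 518.1 -320.5   39. ] F [-0.8  0.1  0.1] op 85.2 ff 0.0 q6 0.74
grip t 13.7 tcp [ 518.1 -320.4   39. ] F [0.1 1.  5.1] op 43.2 ff 60.9 q6 0.74
lift t 14.8 tcp [ 516.8 -319.4  178.6] F [-0.4  0.1 -2.1] op 43.5 ff 60.1 q6 0.74
overbox t 16.8 tcp [452.  243.7 200. ] F [-0.3 -0.3 -2.8] op 43.2 ff 60.0 q6 0.29
False
True
low t 18.5 tcp [453.  244.7  51.8] F [0.3 0.1 3.4] op 43.0 ff 59.9 q6 0.29
rel t 18.7 tcp [451.4 244.4  50.7] F [-1.   0.6  0.6] op 53.4 ff 0.0 q6 0.29
rung 667.4 -37.6 -1.362 138.0 21.0 274
rung 586.8 -67.7 -1.513 139.0 23.0 270
rung 512.7 -58.4 1.451 139.0 21.0 270
rung 439.1 -53.9 -1.362 138.0 20.0 274
```

View pics/can.png

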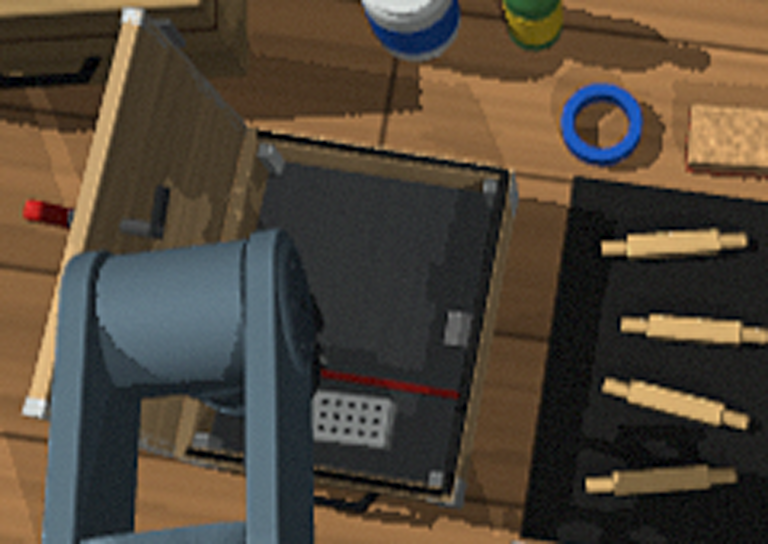

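The canister lies flat in the bay at (352,418), just on the robot's side of the red divider. The rungs haven't moved, so they go next.

```bash
cat > rung.py <<'E'
from h import *
import sys
slots=[float(a) for a in sys.argv[1:]]
for sx in slots:
    p=read_camera("top"); rs=sorted(rungs(p),key=lambda r:-r[0])
    rs=[r for r in rs if 125<r[3]<155 and 15<r[4]<30]; print(len(rs),"seen"); 
    if not rs: break
    r=rs[0]; x,y,a=r[0]+1.9,r[1],r[2]; print("pick",r)
    command_gripper(46,40)
    above(x,y,130,a+np.pi/2)
    print(manip.servo_line([x,y,4],120,contact_N=8)); zg=st("down")["tcp_pos"][2]
    command_gripper(0,40); s=st("grip")
    manip.servo_line([x,y,180],200); s=st("lift")
    if not 17<s["opening"]<24: print("MISS"); break
    X,Y=box(sx,3)
    above(X,Y,190,BY); s=st("over")
    if not 17<s["opening"]<24: print("LOST"); break
    manip.servo_line([X,Y,zg+43],150); print(manip.servo_line([X,Y,zg+31],30,contact_N=5)); st("low")
    command_gripper(27); manip.hold(.1)
    manip.servo_line([X,Y,190],250); st("up")
E
python3 rung.py 110 68
```

```text
4 seen
pick (np.float64(667.3), np.float64(-37.9), -1.363, np.float64(138.0), np.float64(21.0), np.int32(276))
False
down t 22.5 tcp [670.1 -38.1   5.1] F [-0.7  1.  -0. ] op 45.9 ff 0.0 q6 -0.44
grip t 22.9 tcp [670.  -38.1   5.1] F [-0.8  0.3  5.1] op 19.0 ff 39.8 q6 -0.44
lift t 23.9 tcp [668.1 -37.7 178.1] F [-0.3 -0.1 -0.7] op 19.0 ff 39.2 q6 -0.44
over t 25.0 tcp [658.6 246.1 189.2] F [-0.1  0.4 -0.7] op 19.4 ff 39.2 q6 0.22
True
low t 26.4 tcp [660.3 247.6  47.1] F [-1.9 -0.3  4.5] op 19.0 ff 44.5 q6 0.22
up t 27.4 tcp [657.8 247.1 188.5] F [ 0.5 -0.2 -0.9] op 26.9 ff 0.0 q6 0.22
3 seen
pick (np.float64(586.0), np.float64(-67.8), -1.521, np.float64(139.0), np.float64(22.0), np.int32(263))
False
down t 30.3 tcp [588.7 -68.    4.9] F [ 0.8 -0.6  0.1] op 46.0 ff 0.0 q6 -0.36
grip t 30.6 tcp [588.7 -68.1   5. ] F [-0.3 -0.4  5.2] op 19.0 ff 40.0 q6 -0.37
lift t 31.6 tcp [586.9 -67.5 178.4] F [ 0.4  1.  -1.5] op 18.9 ff 39.3 q6 -0.37
over t 32.9 tcp [616.7 247.  189.5] F [ 1.   0.  -0.2] op 19.0 ff 39.3 q6 0.23
True
low t 34.3 tcp [617.5 248.6  39.7] F [ 1.3 -0.3  3.9] op 19.0 ff 40.3 q6 0.23
up t 35.4 tcp [615.6 248.  188.3] F [ 0.   0.  -0.1] op 27.0 ff 0.0 q6 0.23
```

```bash
python3 rung.py 26 -16; python3 - <<'E'
from h import *
above(350,0,350,0)
p=read_camera("top"); save(p,"box.png",(130,100,240,170),3.2)
for r in rungs(p): print("bench rung",*r)
p=read_camera("scene"); save(p,"box_s.png",(290,60,180,180),3.3)
C=cloud(p)
for d in spotter.masks_of(p,"rung1")[:6]:
    q=C[d["mask"]]; q2=cv2.minAreaRect(q[:,:2].astype(np.float32)); dv=np.array(q2[0])-BOX
    print(round(d["conf"],2),np.int32(d["extent"]),"box xy",np.round(dv),np.round(q2[1]),"z",np.percentile(q[:,2],[5,50,95]).round())
for d in spotter.masks_of(p,"canister")[:2]:
    q=C[d["mask"]]; print("can",round(d["conf"],2),np.median(q,0)-[*BOX,0],np.percentile(q[:,2],95))
E
```

```text
2 seen
pick (np.float64(512.7), np.float64(-58.3), 1.444, np.float64(139.0), np.float64(21.0), np.int32(269))
False
down t 38.2 tcp [515.3 -58.5   4.7] F [ 0.4 -0.3 -0.3] op 45.8 ff 0.0 q6 -0.22
grip t 38.6 tcp [515.4 -58.6   4.9] F [-1.  -0.3  5.8] op 19.1 ff 40.3 q6 -0.22
lift t 39.6 tcp [513.6 -58.  178.7] F [-0.2 -0.2 -0. ] op 18.8 ff 39.5 q6 -0.22
over t 40.8 tcp [574.6 248.2 189.5] F [-0.6 -0.9 -0.8] op 19.0 ff 39.5 q6 0.24
True
low t 42.3 tcp [575.4 249.6  39.5] F [-1.7 -0.3  5.1] op 19.0 ff 40.8 q6 0.25
up t 43.4 tcp [573.6 249.2 188.5] F [ 0.2 -0.5 -1.9] op 26.9 ff 0.0 q6 0.25
1 seen
pick (np.float64(439.0), np.float64(-54.1), -1.356, np.float64(139.0), np.float64(20.0), np.int32(276))
False
down t 46.2 tcp [441.5 -54.3   4.6] F [-0.1  0.4  0.4] op 45.8 ff 0.0 q6 -0.61
grip t 46.6 tcp [441.5 -54.4   4.8] F [-1.   0.   6.3] op 18.9 ff 39.9 q6 -0.61
lift t 47.6 tcp [440.  -53.8 178.8] F [0.7 0.2 0.2] op 19.1 ff 39.1 q6 -0.61
over t 48.8 tcp [532.4 249.5 189.3] F [-0.5 -0.  -0.5] op 19.1 ff 39.1 q6 0.26
True
low t 50.3 tcp [533.5 250.7  39.5] F [1.1 0.8 1.9] op 19.1 ff 39.9 q6 0.26
up t 51.4 tcp [531.7 250.1 188.6] F [-0.4 -0.1 -0.1] op 27.0 ff 0.0 q6 0.26
0.79 [371 180  24  14] box xy [ 296. -413.] [  66. 1082.] z [39. 52. 56.]
0.65 [362 173  22  21] box xy [ 266. -401.] [  72. 1138.] z [36. 52. 56.]
0.59 [185 223  21  14] box xy [ 167. -680.] [ 54. 957.] z [-1. 19. 57.]
can 0.6 [-79.97020742 -11.10322502  70.4687736 ] 78.0455469097815
```

View pics/box.png

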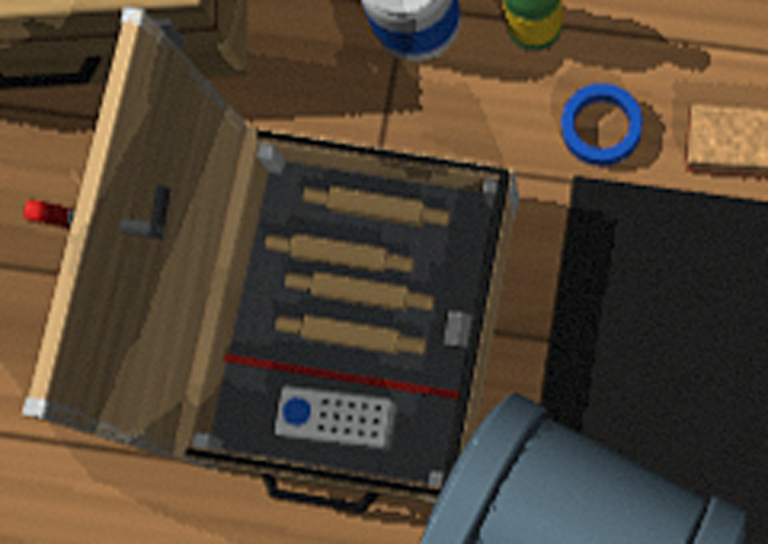

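View pics/box_s.png

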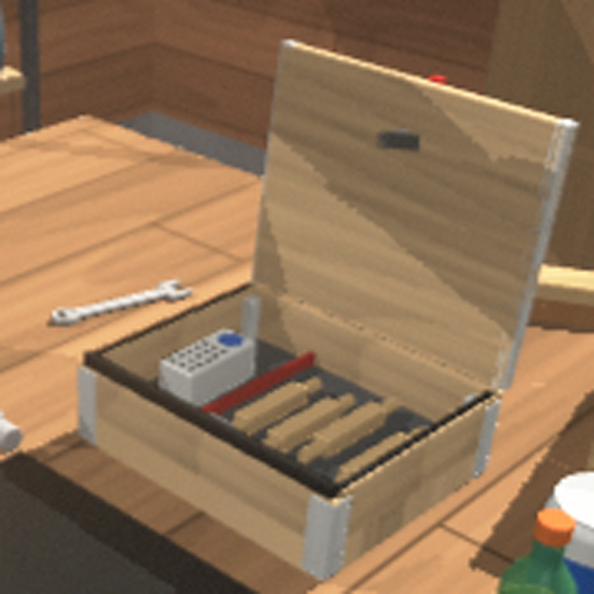

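The top view shows all four rungs flat in the rung bay, at (377,205), (339,252), (359,290) and (349,334), and the canister flat in its bay at (333,416). The scene view agrees and the lid is still open, so I'll close it from behind.

```bash
python3 - <<'E'
from h import *
command_gripper(0,40)
x0,y0=get_state()["tcp_pos"][:2]
manip.servo_line([x0,y0,450],250)
x,y=box(-95,195)
above(x,y,460,BY+np.pi/2); st("behind")
print(manip.servo_line([x,y,312],150,contact_N=8)); st("low")
x2,y2=box(-95,105)
print("hit",manip.servo_line([x2,y2,312],60,contact_N=25)); st("pushed")
manip.servo_line([x2,y2,460],250)
x3,y3=300,60
above(x3,y3,400,0); manip.hold(4); st()
p=read_camera("scene"); save(p,"lid.png",(290,60,180,180),3.3); C=cloud(p)
m=(abs(C[...,0]-550)<130)&(abs(C[...,1]-250)<100)
print("lid z",np.percentile(C[m][:,2],[5,25,50,75,95]).round(1))
for d in spotter.spot_point(p,"latch_grip")[:3]:
    u,v=np.int32(d["at"]); print("grip",d["conf"],u,v,C[v,u].round(1))
def red(p):
    C=cloud(p); im=p["image"].astype(int); k=(im[...,0]>110)&(im[...,1]<70)&(im[...,2]<70)&(abs(C[...,0]-550)<130)&(abs(C[...,1]-250)<140)&(C[...,2]>120)
    if k.sum()>15:
        q=C[k]; print("red",k.sum(),cv2.minAreaRect(q[:,:2].astype(np.float32)),q[:,2].max().round(1),np.median(q[:,2]).round(1))
red(p); red(read_camera("top")); print("expect",box(0,125-201))
E
```

```text
behind t 55.5 tcp [459.  443.2 460.5] F [ 0.3 -0.8  0.4] op 0.0 ff 0.0 q6 -0.96
False
low t 56.6 tcp [459.  444.6 313.5] F [0.3 0.4 0.1] op -0.1 ff 0.0 q6 -0.96
hit False
pushed t 58.3 tcp [456.1 354.5 312. ] F [ 0.5 -0.1  0.3] op 0.1 ff 0.0 q6 -1.09
 t 64.3 tcp [300.  60. 400.] F [ 0.6 -0.1 -0.1] op -0.2 ff 0.0 q6 -0.2
lid z [ 35.1  53.8 233.8 290.5 331.9]
grip 0.64 407 98 [573.8 326.6 316.6]
grip 0.63 385 191 [601.8 231.2  55.3]
red 33 ((548.1206665039062, 371.8042907714844), (21.513513565063477, 13.307602882385254), 80.6771011352539) 339.9 332.6
red 34 ((544.1718139648438, 369.6280212402344), (13.417720794677734, 11.800457000732422), 0.6921634674072266) 346.4 341.2
expect [546.60019791 171.02374876]
```

View pics/lid.png

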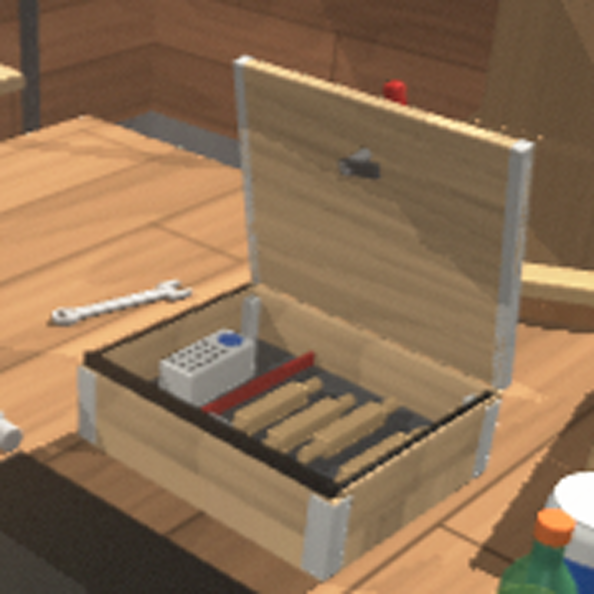

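The lid has tipped past upright, with its free edge now near (390,105), but it is still well up. I'll wait and see whether it is sinking.

```bash
cat >> h.py <<'E'
def lidang():
    p=read_camera("scene"); C=cloud(p); im=p["image"].astype(int)
    q=C-np.array([*box(0,125),90]); Rb=R.from_euler('z',BY).as_matrix(); q=q@Rb
    r=np.hypot(q[...,1],q[...,2]); m=(abs(q[...,0])<140)&(r>150)&(r<240)&(q[...,2]>5)&(q[...,1]<80)
    a=np.arctan2(q[...,2],-q[...,1])[m]; return np.percentile(a,[10,50,90]).round(3),m.sum()
E
python3 - <<'E'
from h import *
for i in range(4): print(get_state()["t"],lidang()); manip.hold(1.5)
E
```

```text
64.4417 (array([1.359, 1.372, 1.383]), np.int64(2133))
65.9917 (array([1.359, 1.372, 1.383]), np.int64(2131))
67.5417 (array([1.359, 1.371, 1.383]), np.int64(2140))
69.0917 (array([1.359, 1.371, 1.384]), np.int64(2138))
```

The lid stands still at 1.37 rad, exactly where the finger left it. I'll push it farther along its arc and check again.

```bash
cat >> h.py <<'E'
def arc(a,r=215,d=0):
    n=14+12*np.sin(a)+d; y=125-r*np.cos(a)+n*np.sin(a); z=90+r*np.sin(a)+n*np.cos(a)
    return [*box(-95,y),z]
E
python3 - <<'E'
from h import *
b=arc(1.37,d=25)
above(b[0],b[1],460,BY+np.pi/2)
print(manip.servo_line(b,150,contact_N=8))
for a in (1.25,1.1,0.95):
    h=manip.servo_line(arc(a),60,contact_N=25); s=st(f"{a} {h}"); print(lidang())
    if h: break
manip.hold(1); print(lidang()); manip.hold(1); print(lidang())
E
```

```text
False
1.25 False t 74.2 tcp [455.6 330.7 302.1] F [0.4 1.  0.6] op 0.3 ff 0.0 q6 -1.13
(array([1.226, 1.239, 1.249]), np.int64(1938))
1.1 False t 74.9 tcp [454.9 298.6 292.9] F [-0.   1.2  0. ] op -0.2 ff 0.0 q6 -1.18
(array([1.048, 1.057, 1.067]), np.int64(1586))
0.95 False t 75.7 tcp [454.1 268.5 278.9] F [-0.6  0.1 -0.2] op -0.1 ff 0.0 q6 -1.24
(array([0.67 , 0.768, 1.018]), np.int64(929))
(array([0.082, 0.098, 0.271]), np.int64(1520))
(array([0.076, 0.092, 0.262]), np.int64(1537))
```

The lid sank by itself and lies at about 0.09, which is 0.02 once its 14 mm thickness is taken off. It's down on the gasket, so next I'll find the T-bar.

```bash
cat >> h.py <<'E'
def red(p):
    C=cloud(p); im=p["image"].astype(int); k=(im[...,0]>90)&(im[...,0]>1.8*im[...,1])&(im[...,0]>1.8*im[...,2])&(abs(C[...,0]-550)<130)&(abs(C[...,1]-200)<140)&(C[...,2]>130)
    if k.sum()>15:
        q=C[k]; print("red",k.sum(),cv2.minAreaRect(q[:,:2].astype(np.float32)),np.percentile(q[:,2],[5,50,95]).round(1))
E
python3 - <<'E'
from h import *
s=get_state()["tcp_pos"]; manip.servo_line([s[0],s[1],400],250)
above(330,-80,380,0)
p=read_camera("top"); save(p,"latch.png",(130,100,240,170),3.2); red(p); q=read_camera("scene"); red(q); print("expect",box(0,125-201))
C=cloud(p); m=(abs(C[...,0]-550)<130)&(abs(C[...,1]-270)<60); print("lid z",np.percentile(C[m][:,2],[5,50,95]).round(1)); st()
E
```

```text
red 168 ((545.05078125, 174.0101776123047), (87.44612121582031, 15.566366195678711), 78.08454132080078) [146.9 150.7 154. ]
red 145 ((551.444091796875, 172.43910217285156), (89.71306610107422, 12.35467529296875), 78.77193450927734) [137.1 145.6 150.2]
expect [546.60019791 171.02374876]
lid z [103.3 107.3 111.3]
 t 79.9 tcp [330.4 -79.5 380. ] F [-0.2 -0.5  0. ] op -0.1 ff 0.0 q6 -0.59
```

View pics/latch.png

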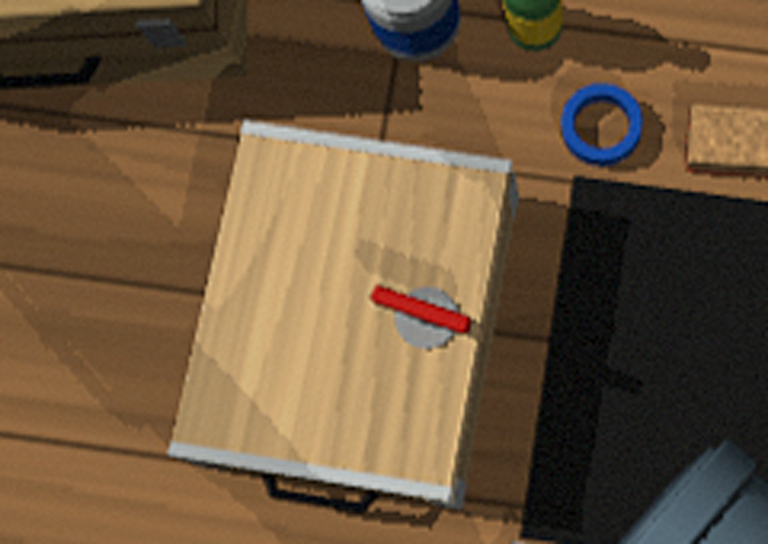

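The lid is shut (top at z 105) and the red T-bar is at (420,309). It lies 78° from world x, so the latch is near 0. Next I'll grip the bar and turn it clockwise.

```bash
python3 - <<'E'
from h import *
x,y,z=547.5,172.5,126; c=np.radians(78.3)-np.pi/2
best=None
for k in(1,-1):
    for o in (c,):
        q1=kin.solve_ik([x,y,200],down(c+k*np.pi/2)); q2=kin.solve_ik([x,y,200],down(c-1.45+k*np.pi/2))
        if q1 is None or q2 is None: continue
        print(k,q1[5],q2[5])
        if abs(q2[5]-q1[5])<2 and max(abs(q1[5]),abs(q2[5]))<2.9 and (best is None or max(abs(q1[5]),abs(q2[5]))<best[0]): best=(max(abs(q1[5]),abs(q2[5])),k)
k=best[1]; ori=lambda t: down(c-t+k*np.pi/2)
command_gripper(44,40)
manip.goto([x,y,230],ori(0)); st("above")
print(manip.servo_line([x,y,z],100,contact_N=8)); st("down")
command_gripper(0,40); s=st("grip")
if s["opening"]>12:
    for t in np.linspace(.2,1.44,8):
        manip.goto([x,y,z-4*max(0,t-.5)/.94],ori(t)); s=get_state(); print(round(t,2),np.round(s["tcp_pos"],1),np.round(s["force"],1),np.round(s["moment"],2),round(float(s["opening"]),1))
    manip.hold(.3); print(np.round(get_state()["moment"],2))
    command_gripper(44); s=get_state()["tcp_pos"]; manip.servo_line([s[0],s[1],300],150)
above(330,-80,380,0)
p=read_camera("top"); red(p); C=cloud(p); q=read_camera("scene"); red(q)
m=(abs(C[...,0]-550)<130)&(abs(C[...,1]-270)<60); print("lid z",np.percentile(C[m][:,2],[5,50,95]).round(1)); print(lidang()); st()
E
```

```text
1 0.3027431621397074 1.7527431621397076
-1 -2.8388494914500857 -1.3888494914500862
above t 81.8 tcp [547.9 171.7 230.8] F [ 0.8 -0.7  0.1] op 43.9 ff 0.0 q6 0.3
False
down t 83.0 tcp [548.1 172.6 126.8] F [ 0.6 -0.3 -0.7] op 43.8 ff 0.0 q6 0.3
grip t 83.3 tcp [547.  172.6 126.2] F [-3.6  0.4  3.2] op 15.2 ff 43.7 q6 0.3
0.2 [546.8 172.6 126. ] [-5.5 -0.3  2.6] [ 0.01  0.54 -0.16] 15.0
0.38 [546.5 172.7 125.9] [-5.6  0.2  3.2] [ 0.08  0.59 -0.11] 15.1
0.55 [546.3 172.8 125.6] [-6.7  0.3  4. ] [ 0.02  0.62 -0.13] 15.2
0.73 [546.2 172.8 124.9] [-7.9  0.   4.9] [ 0.08  0.69 -0.15] 14.9
0.91 [546.  172.9 124.3] [-9.7  1.   6.9] [ 0.14  0.91 -0.12] 15.0
1.09 [545.9 173.1 123.7] [-10.    1.    7.1] [ 0.18  1.1  -0.09] 15.2
1.26 [545.8 173.2 123.2] [-10.8   2.3   8.5] [ 0.26  1.2  -0.15] 15.5
1.44 [545.8 173.4 123. ] [-11.2   1.9  12.6] [0.45 1.61 1.36] 15.5
[0.37 1.63 1.28]
red 169 ((545.3040161132812, 173.48776245117188), (15.482245445251465, 89.43854522705078), 88.93433380126953) [143.1 147.3 152.3]
red 142 ((551.3063354492188, 171.27508544921875), (16.220226287841797, 86.02545928955078), 87.9151840209961) [135.3 143.2 147.2]
lid z [101.8 105.6 109.5]
(array([0.06 , 0.074, 0.214]), np.int64(1531))
 t 89.9 tcp [330.1 -79.9 379.9] F [0.8 1.  0.6] op 43.9 ff 0.0 q6 -0.59
```

The turn reached its stop, with the moment rising to 1.3 N m. The bar now lies along the box's x and the lid dropped 0.018 rad. The drawer is last: push it shut.

```bash
python3 - <<'E'
from h import *
command_gripper(0,40)
above(365,-333,200,np.pi/2); 
print(manip.servo_line([365,-333,58],150,contact_N=8)); st("low")
print(manip.servo_line([575,-336,58],80,contact_N=20)); s=st("pushed")["tcp_pos"]
manip.servo_line([s[0]-40,s[1],58],100); manip.servo_line([s[0]-40,s[1],220],200)
above(300,-150,350,0)
p=read_camera("top"); save(p,"fin.png",scale=1.25); red(p); C=cloud(p)
q=read_camera("scene"); D=cloud(q); red(q); print(lidang())
for P,C in((p,C),(q,D)):
    for d in spotter.masks_of(P,"cabinet_drawer0_handle")[:1]: print(d["conf"],d["extent"],np.median(C[d["mask"]],0).round(1))
st()
E
```

```text
False
low t 92.7 tcp [ 365.6 -333.6   59. ] F [ 0.5 -0.  -0.7] op -0.0 ff 0.0 q6 0.59
True
pushed t 94.7 tcp [ 551.5 -335.4   57.2] F [-2.2 -0.8  1.9] op -0.2 ff 1.3 q6 0.84
red 171 ((545.6531372070312, 173.79873657226562), (15.944594383239746, 88.60643005371094), 88.38423919677734) [143.9 147.5 151. ]
red 141 ((550.0855712890625, 171.1874237060547), (15.259186744689941, 88.45729064941406), 88.34226989746094) [135.5 143.2 146.7]
(array([0.06 , 0.075, 0.212]), np.int64(1526))
0.42 [395.6, 122.0, 92.6, 102.9] [ 694.5 -338.8  110. ]
0.9 [192.0, 260.0, 46.8, 33.1] [ 570.9 -338.3   75.3]
 t 97.9 tcp [ 300.1 -150.2  349.8] F [ 0.4  0.4 -0.2] op 0.1 ff 0.0 q6 -0.82
```

View pics/fin.png

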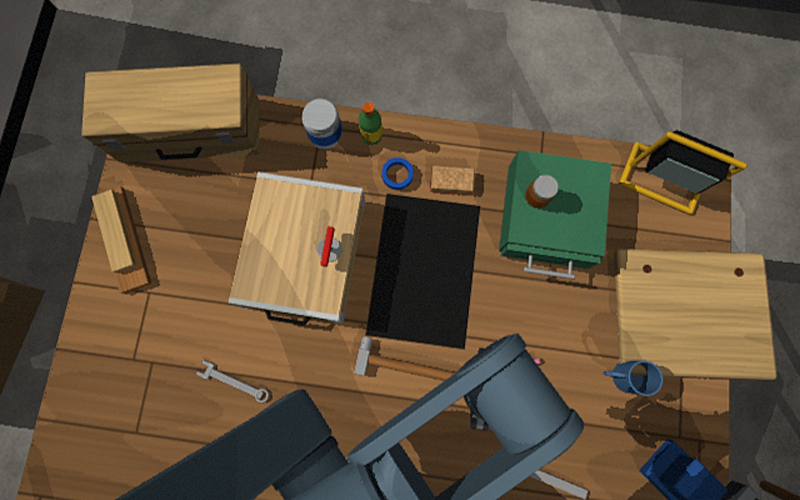

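The final view shows the lid shut with the T-bar along the box's x at (328,246). The drawer is shut, with its handle back at (550,270). The bystanders haven't moved, so I'm handing in.

```bash
python3 -c "
from h import *
print(job.close_job())"
```

```text
the job is handed in; nothing more can be done
None
```

I handed the job in at about 98 s of the 210 s, with no verdict returned: all four rungs and the canister are in the dry box, the lid is latched tight, the drawer is shut, and the bystanders look unmoved.

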